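# Pack the gift-wrapping kit crate

## Task

Pack the gift-wrapping kit in the blue crate: lay the three paper tape rolls (white open cores) flat in the trays of their own colours, then, only once all three are in, slide the swatch board with the purple bar fully down into the empty middle slot of the crate's wooden rack. The two vinyl tape rolls with black centres do not belong: leave them where they are.

Things in the scene. Friction and masses are not known exactly. Their poses are not given: they have to be found in the camera images.
- roll_green_center (a point): Paper tape roll lying flat, green outside with a white ring-shaped core and an open hole in the middle: 46 mm diameter, 30 mm high (hole 29 mm). This point is its centre, 15 mm above its underside; z is the roll's axis, upright. It starts on the table; about 60 g, rigid.
- roll_red_center (a point): Paper tape roll lying flat, red outside with a white ring-shaped core and an open hole in the middle: 46 mm diameter, 30 mm high (hole 29 mm). This point is its centre, 15 mm above its underside; z is the roll's axis, upright. It starts on the table; about 60 g, rigid.
- roll_yellow_center (a point): Paper tape roll lying flat, yellow outside with a white ring-shaped core and an open hole in the middle: 46 mm diameter, 30 mm high (hole 29 mm). This point is its centre, 15 mm above its underside; z is the roll's axis, upright. It starts on the table; about 60 g, rigid.
- board_center (a point): White striped swatch board, upright: plate 56 (y) x 5 (x) x 62 mm high, on top a purple grip bar 44 (y) x 12 (x) x 16 mm; 78 high in all, 60 g. Point: its middle, 39 mm above the lower edge; bar centre 31 mm higher. x: thickness, z: up. Starts loose in a fixed dark wooden stand (44 x 80 mm, 24 high; slot 9 mm wide, 20 deep); lift straight up.
- vinyl_green_center (a point): Look-alike: green vinyl tape roll, same size and outside colour as the green paper roll (46 mm diameter, 30 mm high) but its middle is a closed black disc. Does not belong in the kit; leave it where it is. This point is its centre, 15 mm up.
- vinyl_red_center (a point): Look-alike: red vinyl tape roll, same size and outside colour as the red paper roll (46 mm diameter, 30 mm high) but its middle is a closed black disc. Does not belong in the kit; leave it where it is. This point is its centre, 15 mm up.
- tray_green: Green shallow square tray, 82 x 82 x 11 mm high, walls and floor 3 mm thick, fixed in one of four places (100 mm apart, one row) of the fixed blue crate (134 x 424 mm, walls 5 mm, rim 28 mm above the table), whose row runs roughly left-right. Origin: centre of its underside; inner floor 3 mm higher. x across the crate, y along its row.
- tray_red: Red shallow square tray, 82 x 82 x 11 mm high, walls and floor 3 mm thick, fixed in one of four places (100 mm apart, one row) of the fixed blue crate (134 x 424 mm, walls 5 mm, rim 28 mm above the table), whose row runs roughly left-right. Origin: centre of its underside; inner floor 3 mm higher. x across the crate, y along its row.
- tray_yellow: Yellow shallow square tray, 82 x 82 x 11 mm high, walls and floor 3 mm thick, fixed in one of four places (100 mm apart, one row) of the fixed blue crate (134 x 424 mm, walls 5 mm, rim 28 mm above the table), whose row runs roughly left-right. Origin: centre of its underside; inner floor 3 mm higher. x across the crate, y along its row.
- rack: Light wooden rack, 82 (x) x 74 (y) mm, fixed in the fourth place of the crate. Empty middle slot along y: 8 mm wide, 71 long, flaring from 25 mm up to a 20 mm wide mouth at 38; end walls 35 high. Fixed white boards, 60 wide, tops at 51, stand 24 mm in front and behind. Origin: centre of underside; slot floor 3 mm higher; heights from origin. x across, y along slot; either board face may lead.
Not all that is in view belongs to the job. There is more than one size of the part that bears board_center; the job needs the largest.

How it is judged:
On the way, in this order (a step that is already met when the one before it is completed fails the run):
1. all three paper tape rolls lie flat in the trays of their own colours (x of roll_green_center in the frame of tray_green between -0.018 and 0.018 m and y of roll_green_center in the frame of tray_green between -0.018 and 0.018 m and z of roll_green_center in the frame of tray_green between 0.014 and 0.0215 m and angle between each of roll_green_center, roll_red_center, roll_yellow_center's own z axis and vertical below 0.12 rad and x of roll_red_center in the frame of tray_red between -0.018 and 0.018 m and y of roll_red_center in the frame of tray_red between -0.018 and 0.018 m and z of roll_red_center in the frame of tray_red between 0.014 and 0.0215 m and x of roll_yellow_center in the frame of tray_yellow between -0.018 and 0.018 m and y of roll_yellow_center in the frame of tray_yellow between -0.018 and 0.018 m and z of roll_yellow_center in the frame of tray_yellow between 0.014 and 0.0215 m), for 0.2 s.
2. the swatch board stands home in the rack's empty slot (x of board_center in the frame of rack between -0.008 and 0.008 m and y of board_center in the frame of rack between -0.012 and 0.012 m and z of board_center in the frame of rack between 0.037 and 0.046 m and angle between board_center's own z axis and vertical below 0.2 rad and angle between the x axis of board_center and the x axis of rack, either way round below 0.25 rad), for 0.2 s.
At the end, for the whole second after the job is handed in: Each paper roll lies flat (0.12 rad) on the floor of its colour's tray, centre within 18 mm of the tray's in x and y; the board stands on the middle slot's floor (within 4 mm up, 8 mm across, 12 mm along, lean under 0.2, turn under 0.25 rad); all at rest (under 0.02 m/s) (all of step 1 and all of step 2 and linear speed of each of roll_green, roll_red, roll_yellow, board below 0.02 m/s); the robot touches nothing.
It fails at once if the green vinyl roll was moved more than 20 mm (distance of vinyl_green_center from where it was at the start of the episode above 0.02 m).
It fails at once if the red vinyl roll was moved more than 20 mm (distance of vinyl_red_center from where it was at the start of the episode above 0.02 m).
It also fails if it takes over 112 s, if anything falls off the work surface, if the arm or the gripper's body presses on something with over 40 N, if the wrist force passes 120 N, or if a joint passes its speed limit or range.

## Robot

A 7-joint arm with a two-finger parallel gripper is mounted at the origin on the work surface. World frame = base frame: x ahead of the robot, y to its left, z up, the work surface at z = 0. Lengths are in m, angles in rad, forces in N, time in s.
With the tool pointing down it reaches from about 0.4 to 0.85 m from the base axis. Payload 10.4 kg.
Tool frame: the origin (TCP) lies between the finger pads; the fingertips stand 22 mm ahead of it and the grasp point (between the pads) lies 3 mm ahead of it; z points along the fingers, y is the line along which they close (so a half turn about z gives the same grasp; the last joint's range is limited). The gripper opens to 85 mm and grips with 20 to 120 N. Pads are 22 mm wide; open, the fingers measure 114 mm over their backs; the gripper's body (76 mm by 85 mm) begins 54 mm behind the grasp point. The pads swing forward as they close: fully open they stand 13 mm farther back than shut.
Start: joints at [1.226, 0.332, -0.065, 1.46, 0.022, 1.35, -0.088], TCP at [0.198, -0.593, 0.253] pointing down, gripper open.
Joint ranges: [-2.6, 2.6], [-0.5, 2.12], [-1.47, 1.34], [0.16, 2.42], [-1.27, 4.41], [0.06, 2.06], [-2.6, 2.6]. Speed limits (rad/s): [2.22, 2.22, 2.79, 2.79, 3.14, 3.14, 3.14].

## Interface

Orientations are given as a unit quaternion [x, y, z, w].
In Python, from workcell import manip, camera, ticket, boxes_of, outline_of gives the robot as it stands.
- The arm moves only by the tool carry_out, never from a script. Its argument "deltas" is a list of rows, each a list of 5 numbers: the shift along the tool's x, y, z as a fraction of full scale, then the turn about the tool's z as a fraction of full scale, then the opening, from -1 (shut) to 1 (fully open), so that 0 is half open. In form: [[tx, ty, tz, spin, gripper], ...]. A call has 1 to 20 rows; each row is the pose to reach, as a shift and turn from the pose commanded when the call began, along the tool's axes at that moment; what a row does not reach only later rows make up. Full scale, the value 1, is 150 mm for a shift and 30 degrees for a turn. A row lasts 1/8 s, in which the tool goes at most 62.5 mm and 10.7 degrees, less where a joint would pass 70% of its speed; a pose out of reach is approached as far as the arm can. A call with a number of a shift or a turn outside -1 to 1 is refused whole. A call with a gripper value outside its range is refused whole. The fingers move at their own pace and stop on an object; "force" is the grip in N (left out, the last holds). Time passes only in rows, so rows that repeat a pose let the fingers close. It gives the time, the measured TCP pose, the force, the opening and the grip force at its end, in the units of the state.
- manip.get_obs(): the state, without advancing time (a new reading comes with each control period).
- camera(name): name is "scene" or "top" or "wrist"; returns a dict with "img" (420x560x3 uint8, red, green, blue), "depth" (420x560 float32, m along the optical axis (not along the pixel's ray), 0 where there is no reading), "vertical_fov" (degrees; the focal length in pixels is half the picture's height over the tangent of half this angle, whatever the lens; pixels are square), "cx", "cy" (the principal point, pixels), "R" (3x3) and "t" (3): a world point X has camera coordinates R X + t. Camera axes: x right, y down, z forward; pixel columns grow to the right and rows downward; lengths in m; the calibration is good to about 2 mm. The wrist camera is an equidistant fisheye: a pixel r from the principal point sees the ray r / f radians off the axis. A picture is of the moment at which its call begins.
- ticket.hand_in(): hands the job in; it is judged then, once.
Trained networks look in a picture, given as the dict that the camera call returned (one of the last four; its "shot" number tells which), for a name from the list of things; names that differ only in an ending like _2 or _b are one class to them, and where a whole thing is asked for, a point or a joint stands for the part that bears it (a point fixed in the world has none). Each returns a list of dicts, best first, with "conf" (0 to 1); they miss things now and then, are a little off and sometimes report something else, mostly with a low value. They report only what shows in the picture. A call takes as long as a camera call. They do not tell look-alikes from the thing itself.
- boxes_of(query, picture): "position" ([x, y, z] in m, in world coordinates, good to about 4 mm: the middle of the surface that is visible of it).
- outline_of(query, picture): "region" (420x560 bool, what is visible of it).
The state is a dict: "clock": time; "joint_pos": joint angles; "joint_velocities": joint speeds; "tau": joint torques, N m; "position": TCP position; "ee_rot": TCP orientation; "ft_force": force on the tool from outside, world axes, zero at the start; "torque": the same for the moment, N m; "grip_width": opening from 0.0 (shut) to 1.0 (fully open); "grasp_force": force on a finger pad.
Only numpy, scipy, OpenCV 4.12 (cv2) and the standard library are available. Lean on these libraries where they do the work, as an engineer would, in place of code of your own. Each camera call takes 0.05 s, during which the arm holds its last target. There are 200 camera calls.

## Working session

There is one attempt and no reset: what is moved stays moved. The work goes in short steps, Python scripts to look and compute and a tool call to move; the robot and the scene stay as the last step left them, time stands still between calls to the robot, and variables do not carry over. Pictures are saved under pics/ and viewed, at most 14 in all, crops included, and the job is handed in when it is done.

Besides the shell and the picture viewer there is one more tool, called after ">>>" by a JSON object that holds its "method" and its "body". carry_out: Moves the arm, as the interface text tells. Its arguments: {"type":"object","properties":{"deltas":{"type":"array","items":{"type":"array","items":{"type":"number"}}},"force":{"type":"number"}},"required":["deltas"]}

```bash
mkdir -p pics; ls; cat > h.py <<'E'
import numpy as np, cv2
from workcell import manip, camera, ticket, boxes_of, outline_of
def f(c): return 210/np.tan(np.radians(c["vertical_fov"])/2)
def px(c,X):
    p=c["R"]@np.array(X)+c["t"]; return (f(c)*p[0]/p[2]+c["cx"], f(c)*p[1]/p[2]+c["cy"])
def cloud(c):
    d=c["depth"]; v,u=np.mgrid[:420,:560]
    P=np.stack([(u-c["cx"])/f(c)*d,(v-c["cy"])/f(c)*d,d],-1)
    return (P-np.array(c["t"]))@np.array(c["R"])
def save(c,n): cv2.imwrite("pics/"+n+".png",c["img"][:,:,::-1])
E
python3 - <<'E'
from h import *
o=manip.get_obs(); print(o["clock"],o["position"],o["ee_rot"])
for n in("top","scene"):
    c=camera(n); save(c,n+"0")
    for q in("roll_green_center","roll_red_center","roll_yellow_center","board_center","tray_green","tray_red","tray_yellow","rack"):
        for b in boxes_of(q,c)[:4]:
            print(n,q,np.round(b["position"],3),round(b["conf"],2),np.round(px(c,b["position"])))
E
```

```text
pics
0.0 [ 0.19752216 -0.59259966  0.2525211 ] [ 9.87092507e-01  1.60149555e-01 -1.30910437e-04 -6.96288649e-04]
top roll_green_center [0.512 0.345 0.032] 0.59 [143. 220.]
top roll_red_center [0.435 0.068 0.028] 0.66 [259. 252.]
top roll_yellow_center [ 0.474 -0.204  0.031] 0.52 [372. 235.]
top board_center [0.459 0.196 0.081] 0.57 [201. 239.]
top board_center [0.377 0.204 0.051] 0.41 [199. 276.]
top tray_green [0.458 0.198 0.084] 0.25 [200. 239.]
top tray_red [0.679 0.197 0.009] 0.7 [208. 155.]
top tray_yellow [0.667 0.098 0.005] 0.79 [248. 160.]
top rack [ 0.655 -0.004  0.027] 0.96 [288. 162.]
scene roll_green_center [0.52  0.343 0.027] 0.67 [431. 311.]
scene roll_red_center [0.443 0.071 0.021] 0.88 [335. 211.]
scene roll_yellow_center [ 0.483 -0.196  0.021] 0.65 [233. 163.]
scene roll_yellow_center [0.462 0.206 0.052] 0.22 [387. 242.]
scene board_center [0.522 0.116 0.027] 0.75 [329. 243.]
scene board_center [0.465 0.204 0.05 ] 0.56 [385. 242.]
scene board_center [0.38  0.212 0.04 ] 0.56 [410. 222.]
scene tray_green [ 0.657 -0.101  0.007] 0.92 [207. 233.]
scene tray_green [0.521 0.344 0.025] 0.27 [431. 312.]
scene tray_red [0.682 0.203 0.01 ] 0.72 [314. 330.]
scene tray_yellow [0.67  0.102 0.003] 0.61 [276. 294.]
scene rack [0.668 0.004 0.031] 0.76 [238. 258.]
```

View pics/top0.png

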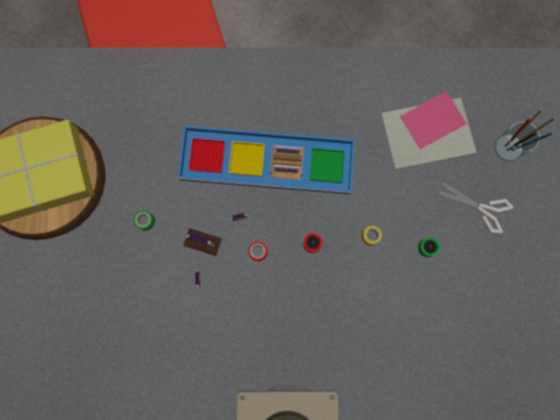

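View pics/scene0.png

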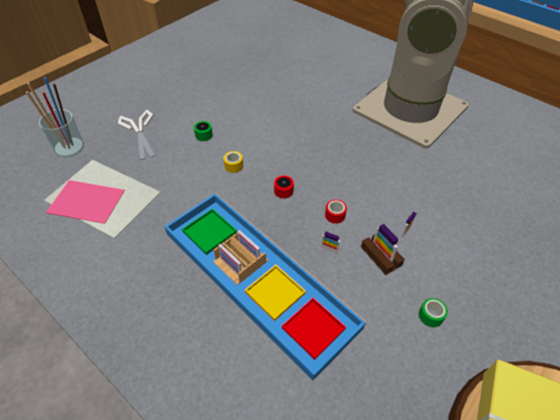

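In the top view, the paper rolls with white open cores are green (143,220), red (259,252) and yellow (372,235). The black-centred vinyl rolls, which I leave alone, are red (313,243) and green (430,247). Board candidates are (202,241) in the dark stand, (239,216) and (198,278). The one in the stand is the largest. I'll measure precisely and confirm with one crop.

```bash
python3 - <<'E'
from h import *
c=camera("top"); s=camera("scene"); P=cloud(c)
I=c["img"][190:295,110:450]; cv2.imwrite("pics/crop1.png",cv2.resize(I[:,:,::-1],None,fx=2.35,fy=2.35,interpolation=cv2.INTER_CUBIC))
print("mm/px",1000*P[240,200,2], np.median(c["depth"])/f(c)*1000)
for n,(u,v) in dict(green=(143,220),red=(259,252),yellow=(372,235),vr=(313,243),vg=(430,247)).items():
    for nm,cc in(("top",c),("scene",s)):
        Q=cloud(cc); g=Q[v,u]; 
        m=(abs(Q[...,0]-g[0])<.06)&(abs(Q[...,1]-g[1])<.06) if nm=="top" else (abs(Q[...,0]-ref[0])<.045)&(abs(Q[...,1]-ref[1])<.045)
        m&=(Q[...,2]>.022)&(Q[...,2]<.045)
        pts=Q[m]
        (x,y),r=cv2.minEnclosingCircle((pts[:,:2]*1000).astype(np.float32))
        if nm=="top": ref=(x/1000,y/1000)
        print(n,nm,round(x),round(y),round(r),len(pts),np.round(np.median(pts[:,2]),3))
hsv=cv2.cvtColor(c["img"],cv2.COLOR_RGB2HSV)
cr=cv2.inRange(hsv,(98,120,60),(115,255,255)); cr[:110]=0; cr[210:]=0
for nm,lo,hi,zz in (("crate",98,115,.02),("yel",22,32,.004),("grn",50,75,.004),("red",0,5,.004)):
    m=cv2.inRange(hsv,(lo,150,50),(hi,255,255)); m[:120]=0;m[200:]=0;m[:,:178]=0;m[:,360:]=0
    q=P[(m>0)&(c["depth"]>0)]
    (x,y),(w,h),a=cv2.minAreaRect((q[:,:2]*1000).astype(np.float32)); print(nm,round(x),round(y),round(w),round(h),round(a,1),np.median(q[:,2]).round(3))
# above-height rack / board
for nm,cx,cy,w,z0,z1 in(("rack",.66,0,.06,.03,.07),("board",.46,.2,.06,.06,.1),("stand",.46,.2,.07,.012,.03)):
  for cam,Q in(("top",P),("scene",cloud(s))):
    m=(abs(Q[...,0]-cx)<w)&(abs(Q[...,1]-cy)<w)&(Q[...,2]>z0)&(Q[...,2]<z1)
    q=Q[m]; (x,y),(a,b),t=cv2.minAreaRect((q[:,:2]*1000).astype(np.float32)); print(nm,cam,round(x),round(y),round(a),round(b),round(t,1),len(q),np.percentile(q[:,2],[50,95]).round(3))
E
```

```text
mm/px 78.89713332583321 2.4451296798704796
green top 513 345 23 188 0.03
green scene 515 346 24 343 0.028
red top 438 70 23 175 0.03
red scene 439 70 23 218 0.028
yellow top 476 -203 23 177 0.03
yellow scene 477 -202 25 171 0.028
vr top 458 -61 23 285 0.03
vr scene 459 -62 24 271 0.028
vg top 447 -340 23 301 0.03
vg scene 448 -340 25 201 0.028
crate 666 51 420 131 85.1 0.006
yel 669 100 79 82 85.4 0.009
grn 652 -99 78 82 85.1 0.008
red 679 200 68 76 82.9 0.008
rack top 647 3 78 97 85.0 506 [0.042 0.058]
rack scene 662 0 78 70 86.0 852 [0.04  0.055]
board top 461 204 55 12 71.9 125 [0.081 0.086]
board scene 462 203 57 15 72.3 240 [0.078 0.082]
stand top 467 201 85 145 63.7 465 [0.024 0.028]
stand scene 469 201 84 150 63.1 622 [0.022 0.026]
```

View pics/crop1.png

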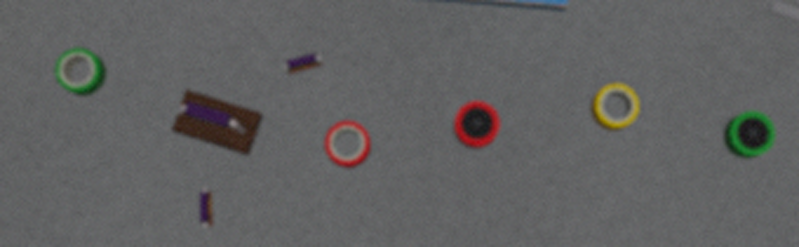

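The crop confirms it: paper rolls at crop (80,70), (347,143) and (617,105) have white open cores. (477,124) and (750,134) have black discs. The board in the stand at (217,118) is the largest of the three. Now to move.

>>> {"method": "carry_out", "body": {"deltas": [[1, -0.73, 0, -1, 0.6], [1, -0.73, 0, -1, 0.6], [1, -0.73, 0, -1, 0.6], [1, -0.73, 0, -1, 0.6], [1, -0.73, 0, -1, 0.6]], "force": 40}}

```text
clock: 1.62
position: [0.3051, -0.4419, 0.2535]
ee_rot: [0.912, 0.41, -0.0, 0.0]
ft_force: [-0.2, 0.1, -0.5]
grip_width: 0.8
grasp_force: 0.0
```

```bash
cat > go.py <<'E'
import sys; from h import *
from scipy.spatial.transform import Rotation as Ro
x,y,z,yaw=map(float,sys.argv[1:5]); o=manip.get_obs()
R=Ro.from_quat(o["ee_rot"]).as_matrix(); p=np.array(o["position"]); d=R.T@(np.array([x,y,z])-p)/.15
ps=np.degrees(np.arctan2(R[1,0],R[0,0]))
print("t",round(o["clock"],2),"p",p.round(4),"yaw",ps.round(1),"zdir",R[:,2].round(3),"w",round(o["grip_width"],2),"F",np.round(o["ft_force"],1),"j7",round(o["joint_pos"][6],2))
print("rows",d.round(3),"spin",round(-((yaw-ps+180)%360-180)/30,3))
E
python3 go.py .476 -.203 .1 85.1
```

```text
t 1.62 p [ 0.3051 -0.4419  0.2535] yaw 48.4 zdir [-0.    -0.001 -1.   ] w 0.8 F [-0.2  0.1 -0.5] j7 0.13
rows [ 1.948 -0.206  1.022] spin -1.223
```

>>> {"method": "carry_out", "body": {"deltas": [[0.97, -0.1, 0.3, -0.9, 0.6], [0.97, -0.1, 0.3, -0.9, 0.6], [0.97, -0.1, 0.3, -0.9, 0.6], [0.97, -0.1, 0.3, -0.9, 0.6]]}}

```text
clock: 2.12
position: [0.3911, -0.322, 0.2077]
ee_rot: [0.791, 0.612, 0.0, -0.001]
ft_force: [1.1, -0.2, -0.8]
grip_width: 0.8
grasp_force: 0.0
```

```bash
python3 go.py .476 -.203 .1 85.1
```

```text
t 2.12 p [ 0.3911 -0.322   0.2077] yaw 75.5 zdir [-0.001  0.001 -1.   ] w 0.8 F [ 1.1 -0.2 -0.8] j7 0.31
rows [0.909 0.351 0.718] spin -0.319
```

>>> {"method": "carry_out", "body": {"deltas": [[0.91, 0.35, 0.72, -0.32, 0.6], [0.91, 0.35, 0.72, -0.32, 0.6], [0.91, 0.35, 0.72, -0.32, 0.6], [0.91, 0.35, 0.72, -0.32, 0.6], [0.91, 0.35, 0.72, -0.32, 0.6]]}}

```text
clock: 2.75
position: [0.4754, -0.2062, 0.1004]
ee_rot: [0.738, 0.674, -0.0, 0.0]
ft_force: [0.6, -1.1, 0.5]
grip_width: 0.797
grasp_force: 0.0
```

```bash
python3 go.py .476 -.203 .03 85.1; python3 - <<'E'
from h import *
c=camera("wrist"); save(c,"w1"); print(c["vertical_fov"],c["cx"],c["cy"])
for b in boxes_of("roll_yellow_center",c): print(b["position"],b["conf"])
E
```

```text
t 2.75 p [ 0.4754 -0.2062  0.1004] yaw 84.8 zdir [-0.    -0.001 -1.   ] w 0.8 F [ 0.6 -1.1  0.5] j7 0.1
rows [0.022 0.002 0.47 ] spin -0.009
65.70646984690485 282.3648470843552 213.23301981504952
[0.472, -0.2039, 0.0322] 0.82
[0.4546, -0.3213, 0.0144] 0.26
```

View pics/w1.png

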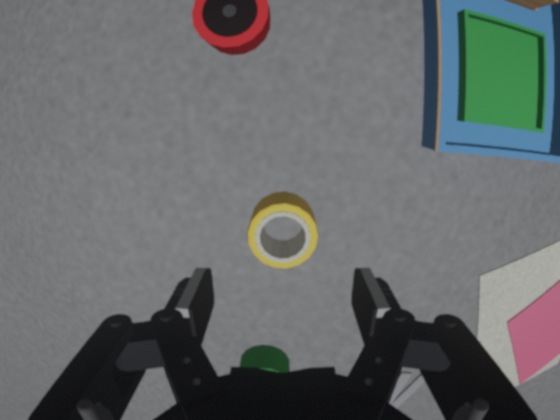

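The yellow roll with the white open core sits at (283,232), midway between the fingers at 212 and 355. Descend, grip and lift.

>>> {"method": "carry_out", "body": {"deltas": [[0.02, 0, 0.25, 0, 0.6], [0.02, 0, 0.47, 0, 0.6], [0.02, 0, 0.47, 0, 0.6], [0.02, 0, 0.47, 0, -0.3], [0.02, 0, 0.47, 0, -0.3], [0.02, 0, 0.47, 0, -0.3], [0.02, 0, 0.47, 0, -0.3], [0.02, 0, 0.47, 0, -0.3], [0.02, 0, 0.2, 0, -0.3], [0.02, 0, -0.1, 0, -0.3], [0.02, 0, -0.1, 0, -0.3]]}}

```text
clock: 4.22
position: [0.4786, -0.2019, 0.12]
ee_rot: [0.737, 0.676, 0.001, 0.004]
ft_force: [0.2, -0.7, -0.7]
grip_width: 0.515
grasp_force: 41.3
```

```bash
python3 go.py .67 .101 .115 85.1
```

```text
t 4.22 p [ 0.4786 -0.2019  0.12  ] yaw 85.0 zdir [ 0.007 -0.004 -1.   ] w 0.51 F [ 0.2 -0.7 -0.7] j7 0.11
rows [2.123 1.096 0.035] spin -0.003
```

>>> {"method": "carry_out", "body": {"deltas": [[1, 0.55, 0, 0, -0.3], [1, 0.55, 0, 0, -0.3], [1, 0.55, 0, 0, -0.3]]}}

```text
clock: 4.6
position: [0.5724, -0.0562, 0.1158]
ee_rot: [0.737, 0.676, 0.001, 0.0]
ft_force: [0.7, -0.0, -0.3]
grip_width: 0.514
grasp_force: 41.3
```

>>> {"method": "carry_out", "body": {"deltas": [[1, 0.5, 0, 0, -0.3], [1, 0.5, 0, 0, -0.3], [1, 0.5, 0, 0, -0.3], [1, 0.5, 0, 0, -0.3]]}}

```text
clock: 5.1
position: [0.6592, 0.0891, 0.1151]
ee_rot: [0.735, 0.678, 0.001, -0.001]
ft_force: [-0.4, -0.4, -1.2]
grip_width: 0.517
grasp_force: 41.3
```

```bash
python3 go.py .67 .101 .042 85.1;python3 - <<'E'
from h import *
c=camera("wrist"); save(c,"w2")
for q in("roll_yellow_center","tray_yellow"):
  for b in boxes_of(q,c): print(q,b["position"],b["conf"])
E
```

```text
t 5.1 p [0.6592 0.0891 0.1151] yaw 85.3 zdir [ 0.     0.003 -1.   ] w 0.52 F [-0.4 -0.4 -1.2] j7 -0.5
rows [0.084 0.065 0.487] spin 0.008
roll_yellow_center [0.6519, 0.0924, 0.1103] 0.6
tray_yellow [0.6734, 0.1052, 0.0094] 0.92
```

View pics/w2.png

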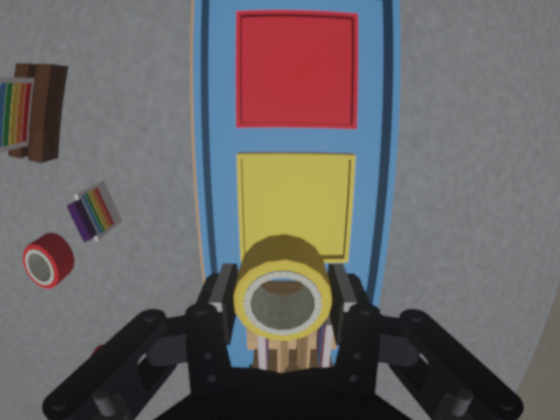

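The yellow roll is held at (283,290) and the yellow tray centre is at (296,208), slightly ahead and to the right, as computed. Lower and release.

>>> {"method": "carry_out", "body": {"deltas": [[0.084, 0.065, 0, 0, -0.3], [0.084, 0.065, 0.25, 0, -0.3], [0.084, 0.065, 0.4, 0, -0.3], [0.084, 0.065, 0.47, 0, -0.3], [0.084, 0.065, 0.49, 0, -0.3], [0.084, 0.065, 0.49, 0, -0.3]]}}

```text
clock: 6.0
position: [0.6702, 0.0961, 0.0426]
ee_rot: [0.737, 0.676, 0.0, 0.0]
ft_force: [0.4, 0.1, -0.1]
grip_width: 0.516
grasp_force: 41.3
```

```bash
python3 go.py .67 .101 .037 85.1
```

```text
t 6.0 p [0.6702 0.0961 0.0426] yaw 85.0 zdir [ 0.001  0.    -1.   ] w 0.52 F [ 0.4  0.1 -0.1] j7 -0.54
rows [ 0.033 -0.004  0.037] spin -0.003
```

>>> {"method": "carry_out", "body": {"deltas": [[0.03, 0, 0.015, 0, -0.3], [0.03, 0, 0.03, 0, -0.3], [0.03, 0, 0.03, 0, -0.3]]}}

```text
clock: 6.38
position: [0.6708, 0.1013, 0.0399]
ee_rot: [0.737, 0.676, 0.001, 0.001]
ft_force: [-7.0, -1.6, 16.0]
grip_width: 0.521
grasp_force: 42.9
```

>>> {"method": "carry_out", "body": {"deltas": [[0, 0, -0.01, 0, 0.4], [0, 0, -0.01, 0, 0.4], [0, 0, -0.01, 0, 0.4], [0, 0, -0.2, 0, 0.4], [0, 0, -0.6, 0, 0.6], [0, 0, -0.6, 0, 0.6]]}}

```text
clock: 7.12
position: [0.6727, 0.1015, 0.1327]
ee_rot: [0.737, 0.676, 0.004, 0.002]
ft_force: [0.2, -0.4, -0.3]
grip_width: 0.8
grasp_force: 0.0
```

```bash
python3 go.py .4385 .07 .1 85.1
```

```text
t 7.12 p [0.6727 0.1015 0.1327] yaw 85.0 zdir [ 0.008  0.002 -1.   ] w 0.8 F [ 0.2 -0.4 -0.3] j7 -0.51
rows [-0.345 -1.539  0.205] spin -0.002
```

>>> {"method": "carry_out", "body": {"deltas": [[-0.17, -0.77, 0, 0, 0.6], [-0.17, -0.77, 0, 0, 0.6], [-0.17, -0.77, 0, 0, 0.6]]}}

```text
clock: 7.5
position: [0.5483, 0.0842, 0.1256]
ee_rot: [0.737, 0.676, -0.003, -0.0]
ft_force: [0.8, -0.1, 0.5]
grip_width: 0.8
grasp_force: 0.0
```

>>> {"method": "carry_out", "body": {"deltas": [[-0.17, -0.77, 0.2, 0, 0.6], [-0.17, -0.77, 0.2, 0, 0.6], [-0.17, -0.77, 0.2, 0, 0.6], [-0.17, -0.77, 0.2, 0, 0.6]]}}

```text
clock: 8.0
position: [0.4367, 0.0698, 0.0978]
ee_rot: [0.737, 0.676, 0.001, 0.001]
ft_force: [1.0, 0.1, 0.5]
grip_width: 0.796
grasp_force: 0.0
```

```bash
python3 go.py .4385 .07 .03 85.1;python3 - <<'E'
from h import *
c=camera("wrist"); save(c,"w3")
for q in("roll_red_center",):
  for b in boxes_of(q,c): print(q,b["position"],b["conf"])
c=camera("scene"); Q=cloud(c)
m=(abs(Q[...,0]-.67)<.035)&(abs(Q[...,1]-.101)<.035)&(Q[...,2]>.028)
print("yellow",np.round([(Q[m][:,i].min()+Q[m][:,i].max())/2 for i in range(3)],3), m.sum())
E
```

```text
t 8.0 p [0.4367 0.0698 0.0978] yaw 85.0 zdir [ 0.002  0.    -1.   ] w 0.8 F [1.  0.1 0.5] j7 -0.44
rows [0.002 0.011 0.452] spin -0.002
roll_red_center [0.4399, 0.0737, 0.0275] 0.58
roll_red_center [0.6407, 0.0969, 0.0092] 0.57
yellow [0.672 0.099 0.034] 329
```

View pics/w3.png

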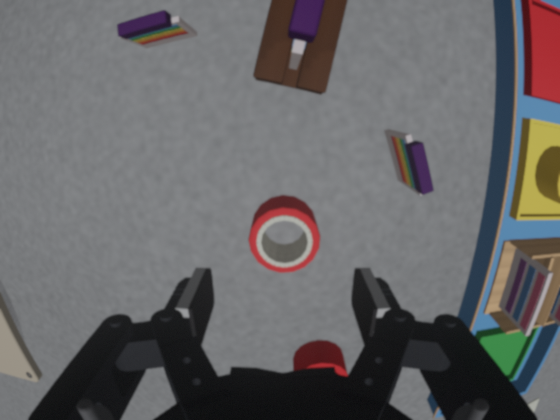

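The red paper roll (white open core) is at (284,235), centred between the fingers. The red vinyl at (320,360) is clear of them. The yellow roll measures within 3 mm of its tray centre. Grip the red roll.

>>> {"method": "carry_out", "body": {"deltas": [[0.005, 0.01, 0.25, 0, 0.6], [0.005, 0.01, 0.45, 0, 0.6], [0.005, 0.01, 0.45, 0, 0.6], [0.005, 0.01, 0.45, 0, -0.3], [0.005, 0.01, 0.45, 0, -0.3], [0.005, 0.01, 0.45, 0, -0.3], [0.005, 0.01, 0.45, 0, -0.3], [0.005, 0.01, 0.45, 0, -0.3], [0.005, 0.01, 0.2, 0, -0.3], [0.005, 0.01, -0.15, 0, -0.3], [0.005, 0.01, -0.15, 0, -0.3]]}}

```text
clock: 9.52
position: [0.4399, 0.0708, 0.1242]
ee_rot: [0.737, 0.676, 0.003, 0.003]
ft_force: [1.1, -0.7, -1.0]
grip_width: 0.526
grasp_force: 41.4
```

```bash
python3 go.py .679 .2 .12 85.1
```

```text
t 9.53 p [0.4399 0.0708 0.1242] yaw 85.0 zdir [ 0.008 -0.001 -1.   ] w 0.53 F [ 1.1 -0.7 -1. ] j7 -0.42
rows [0.996 1.513 0.04 ] spin -0.002
```

>>> {"method": "carry_out", "body": {"deltas": [[0.5, 0.76, 0, 0, -0.3], [0.5, 0.76, 0, 0, -0.3], [0.5, 0.76, 0, 0, -0.3]]}}

```text
clock: 9.9
position: [0.5591, 0.1372, 0.1189]
ee_rot: [0.737, 0.676, 0.001, -0.001]
ft_force: [-0.6, 0.8, -1.3]
grip_width: 0.525
grasp_force: 41.4
```

>>> {"method": "carry_out", "body": {"deltas": [[0.5, 0.755, 0, 0, -0.3], [0.5, 0.755, 0, 0, -0.3], [0.5, 0.755, 0.1, 0, -0.3], [0.5, 0.755, 0.3, 0, -0.3], [0.5, 0.755, 0.3, 0, -0.3], [0.5, 0.755, 0.3, 0, -0.3]]}}

```text
clock: 10.65
position: [0.6765, 0.1997, 0.076]
ee_rot: [0.737, 0.676, 0.0, 0.0]
ft_force: [-0.3, 0.7, 0.3]
grip_width: 0.526
grasp_force: 41.4
```

```bash
python3 go.py .679 .2 .04 85.1
```

```text
t 10.65 p [0.6765 0.1997 0.076 ] yaw 85.0 zdir [ 0.001 -0.    -1.   ] w 0.53 F [-0.3  0.7  0.3] j7 -0.7
rows [0.004 0.016 0.24 ] spin -0.003
```

>>> {"method": "carry_out", "body": {"deltas": [[0, 0.015, 0.12, 0, -0.3], [0, 0.015, 0.2, 0, -0.3], [0, 0.015, 0.225, 0, -0.3], [0, 0.015, 0.24, 0, -0.3], [0, 0.015, 0.24, 0, -0.3]]}}

```text
clock: 11.28
position: [0.6787, 0.1999, 0.0395]
ee_rot: [0.737, 0.676, -0.0, 0.0]
ft_force: [-2.7, -1.8, 5.1]
grip_width: 0.53
grasp_force: 41.8
```

Light contact (5 N). Release.

>>> {"method": "carry_out", "body": {"deltas": [[0, 0, 0, 0, 0.4], [0, 0, 0, 0, 0.4], [0, 0, 0, 0, 0.4], [0, 0, -0.2, 0, 0.4], [0, 0, -0.6, 0, 0.6], [0, 0, -0.6, 0, 0.6]]}}

```text
clock: 12.02
position: [0.6812, 0.2013, 0.1346]
ee_rot: [0.737, 0.676, 0.004, 0.002]
ft_force: [1.1, 0.3, -0.4]
grip_width: 0.8
grasp_force: 0.0
```

```bash
python3 go.py .514 .3455 .1 85.1
```

```text
t 12.03 p [0.6812 0.2013 0.1346] yaw 85.0 zdir [ 0.008  0.003 -1.   ] w 0.8 F [ 1.1  0.3 -0.4] j7 -0.67
rows [ 0.86  -1.196  0.225] spin -0.003
```

>>> {"method": "carry_out", "body": {"deltas": [[0.5, -0.7, 0, 0, 0.6], [0.5, -0.7, 0, 0, 0.6], [0.5, -0.7, 0, 0, 0.6]]}}

```text
clock: 12.4
position: [0.5762, 0.2886, 0.1289]
ee_rot: [0.734, 0.679, 0.0, -0.001]
ft_force: [1.4, -0.7, -0.4]
grip_width: 0.801
grasp_force: 0.0
```

>>> {"method": "carry_out", "body": {"deltas": [[0.36, -0.48, 0.2, 0, 0.6], [0.36, -0.48, 0.2, 0, 0.6], [0.36, -0.48, 0.2, 0, 0.6], [0.36, -0.48, 0.2, 0, 0.6]]}}

```text
clock: 12.9
position: [0.5147, 0.3428, 0.0986]
ee_rot: [0.737, 0.675, -0.0, 0.0]
ft_force: [0.8, 0.0, 0.8]
grip_width: 0.799
grasp_force: 0.0
```

```bash
python3 go.py .514 .3455 .03 85.1;python3 - <<'E'
from h import *
c=camera("wrist"); save(c,"w4")
for q in("roll_green_center",):
  for b in boxes_of(q,c): print(q,b["position"],b["conf"])
c=camera("scene"); Q=cloud(c)
m=(abs(Q[...,0]-.679)<.035)&(abs(Q[...,1]-.2)<.035)&(Q[...,2]>.028)
print("red",np.round([(Q[m][:,i].min()+Q[m][:,i].max())/2 for i in range(3)],3), m.sum())
E
```

```text
t 12.9 p [0.5147 0.3428 0.0986] yaw 85.0 zdir [ 0.    -0.001 -1.   ] w 0.8 F [0.8 0.  0.8] j7 -1.02
rows [ 0.018 -0.006  0.457] spin -0.005
roll_green_center [0.5148, 0.3488, 0.0329] 0.62
red [0.68  0.199 0.034] 368
```

View pics/w4.png

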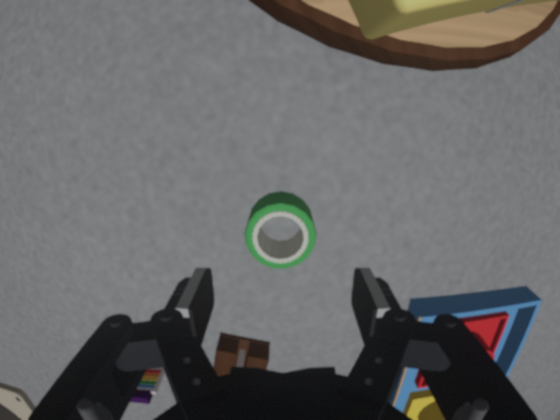

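The green paper roll (white open core) is at (281,232), centred between the fingers. The red roll measures well centred in its tray. Grip the green roll.

>>> {"method": "carry_out", "body": {"deltas": [[0.015, -0.005, 0.25, 0, 0.6], [0.015, -0.005, 0.455, 0, 0.6], [0.015, -0.005, 0.455, 0, 0.6], [0.015, -0.005, 0.455, 0, -0.3], [0.015, -0.005, 0.455, 0, -0.3], [0.015, -0.005, 0.455, 0, -0.3], [0.015, -0.005, 0.455, 0, -0.3], [0.015, -0.005, 0.455, 0, -0.3], [0.015, -0.005, 0.2, 0, -0.3], [0.015, -0.005, -0.2, 0, -0.3], [0.015, -0.005, -0.2, 0, -0.3]]}}

```text
clock: 14.42
position: [0.515, 0.3481, 0.1345]
ee_rot: [0.737, 0.676, 0.004, 0.001]
ft_force: [-0.4, -0.4, -1.9]
grip_width: 0.512
grasp_force: 41.3
```

```bash
python3 go.py .653 -.0985 .13 85.1
```

```text
t 14.43 p [0.515  0.3481 0.1345] yaw 85.0 zdir [ 0.008  0.005 -1.   ] w 0.51 F [-0.4 -0.4 -1.9] j7 -1.0
rows [-2.887  1.174  0.023] spin -0.002
```

>>> {"method": "carry_out", "body": {"deltas": [[-0.97, 0.4, 0, 0, -0.3], [-0.97, 0.4, 0, 0, -0.3], [-0.97, 0.4, 0, 0, -0.3]]}}

```text
clock: 14.8
position: [0.5613, 0.1914, 0.1283]
ee_rot: [0.738, 0.674, -0.001, 0.001]
ft_force: [0.0, 0.5, -0.9]
grip_width: 0.513
grasp_force: 41.3
```

>>> {"method": "carry_out", "body": {"deltas": [[-0.97, 0.4, 0, 0, -0.3], [-0.97, 0.4, 0, 0, -0.3], [-0.97, 0.4, 0, 0, -0.3]]}}

```text
clock: 15.18
position: [0.608, 0.041, 0.1283]
ee_rot: [0.739, 0.674, -0.001, 0.001]
ft_force: [0.0, 0.2, -0.8]
grip_width: 0.516
grasp_force: 41.3
```

>>> {"method": "carry_out", "body": {"deltas": [[-0.94, 0.37, 0, 0, -0.3], [-0.94, 0.37, 0, 0, -0.3], [-0.94, 0.37, 0, 0, -0.3], [-0.94, 0.37, 0.3, 0, -0.3], [-0.94, 0.37, 0.3, 0, -0.3]]}}

```text
clock: 15.8
position: [0.6479, -0.0996, 0.0802]
ee_rot: [0.737, 0.676, -0.002, -0.003]
ft_force: [-0.9, 0.9, -0.9]
grip_width: 0.517
grasp_force: 41.2
```

```bash
python3 go.py .653 -.0985 .04 85.1
```

```text
t 15.8 p [ 0.6479 -0.0996  0.0802] yaw 85.0 zdir [-0.007  0.001 -1.   ] w 0.52 F [-0.9  0.9 -0.9] j7 -0.23
rows [0.01  0.035 0.268] spin -0.002
```

>>> {"method": "carry_out", "body": {"deltas": [[0.01, 0.03, 0.1, 0, -0.3], [0.01, 0.03, 0.18, 0, -0.3], [0.01, 0.03, 0.22, 0, -0.3], [0.01, 0.03, 0.22, 0, -0.3], [0.01, 0.03, 0.22, 0, -0.3]]}}

```text
clock: 16.42
position: [0.6554, -0.0984, 0.0513]
ee_rot: [0.737, 0.676, 0.0, 0.0]
ft_force: [-0.1, -0.3, -0.7]
grip_width: 0.512
grasp_force: 41.3
```

```bash
python3 go.py .653 -.0985 .0395 85.1
```

```text
t 16.43 p [ 0.6554 -0.0984  0.0513] yaw 85.0 zdir [ 0.001 -0.    -1.   ] w 0.51 F [-0.1 -0.3 -0.7] j7 -0.25
rows [-0.002 -0.016  0.079] spin -0.002
```

>>> {"method": "carry_out", "body": {"deltas": [[0, -0.015, 0.04, 0, -0.3], [0, -0.015, 0.065, 0, -0.3], [0, -0.015, 0.078, 0, -0.3], [0, -0.015, 0.078, 0, -0.3]]}}

```text
clock: 16.92
position: [0.6526, -0.0983, 0.0404]
ee_rot: [0.737, 0.676, -0.0, 0.0]
ft_force: [-8.9, 0.8, 14.5]
grip_width: 0.514
grasp_force: 42.8
```

>>> {"method": "carry_out", "body": {"deltas": [[0, 0, -0.01, 0, 0.4], [0, 0, -0.01, 0, 0.4], [0, 0, -0.01, 0, 0.4], [0, 0, -0.2, 0, 0.4], [0, 0, -0.8, 0, 0.4], [0, 0, -0.8, 0, 0.4]]}}

```text
clock: 17.68
position: [0.6541, -0.098, 0.1628]
ee_rot: [0.737, 0.676, 0.001, 0.002]
ft_force: [-0.4, 0.8, 0.1]
grip_width: 0.699
grasp_force: 0.0
```

```bash
python3 go.py .4615 .2035 .16 72;python3 - <<'E'
from h import *
c=camera("scene"); Q=cloud(c)
for n,x,y in(("g",.653,-.0985),("y",.67,.101),("r",.679,.2)):
  m=(abs(Q[...,0]-x)<.035)&(abs(Q[...,1]-y)<.035)&(Q[...,2]>.028)
  print(n,np.round([(Q[m][:,i].min()+Q[m][:,i].max())/2 for i in range(3)],3), m.sum(),np.percentile(Q[m][:,2],[10,90]).round(4))
E
```

```text
t 17.68 p [ 0.6541 -0.098   0.1628] yaw 85.0 zdir [ 0.004 -0.    -1.   ] w 0.7 F [-0.4  0.8  0.1] j7 -0.21
rows [ 1.892 -1.453  0.012] spin 0.435
g [ 0.653 -0.097  0.272] 2972 [0.155  0.4382]
y [0.672 0.099 0.034] 324 [0.0316 0.0377]
r [0.68  0.199 0.034] 376 [0.0315 0.0378]
```

>>> {"method": "carry_out", "body": {"deltas": [[0.95, -0.73, 0, 0.435, 0.2], [0.95, -0.73, 0, 0.435, 0.2], [0.95, -0.73, 0, 0.435, 0.2], [0.95, -0.73, 0, 0.435, 0.2]]}}

```text
clock: 18.23
position: [0.5541, 0.0578, 0.1594]
ee_rot: [0.807, 0.591, 0.0, -0.0]
ft_force: [0.8, -1.8, -0.0]
grip_width: 0.599
grasp_force: 0.0
```

```bash
python3 go.py .4615 .2035 .16 72
```

```text
t 18.23 p [0.5541 0.0578 0.1594] yaw 72.4 zdir [-0.     0.001 -1.   ] w 0.6 F [ 0.8 -1.8 -0. ] j7 -0.66
rows [ 0.739 -0.882 -0.004] spin 0.013
```

>>> {"method": "carry_out", "body": {"deltas": [[0.74, -0.88, 0, 0, 0.2], [0.74, -0.88, 0, 0, 0.2], [0.74, -0.88, 0, 0, 0.2], [0.74, -0.88, 0, 0, 0.2], [0.74, -0.88, 0, 0, 0.2]]}}

```text
clock: 18.85
position: [0.4657, 0.1985, 0.1589]
ee_rot: [0.809, 0.587, -0.0, 0.0]
ft_force: [0.5, -0.4, 0.1]
grip_width: 0.6
grasp_force: 0.0
```

```bash
python3 go.py .4615 .2035 .081 72;python3 - <<'E'
from h import *
c=camera("wrist"); save(c,"w5")
for b in boxes_of("board_center",c): print(b["position"],b["conf"])
# purple mask -> rays of the fisheye -> world via depth
hsv=cv2.cvtColor(c["img"],cv2.COLOR_RGB2HSV)
m=cv2.inRange(hsv,(120,90,30),(150,255,255))>0
v,u=np.mgrid[:420,:560]; r=np.hypot(u-c["cx"],v-c["cy"]); th=r/f(c); d=c["depth"]
s=np.tan(th)*d/np.maximum(r,1e-6)
Q=(np.stack([(u-c["cx"])*s,(v-c["cy"])*s,d],-1)-np.array(c["t"]))@np.array(c["R"])
k=m&(Q[...,2]>.07)&(Q[...,2]<.095); q=Q[k]
print(k.sum(),cv2.minAreaRect((q[:,:2]*1000).astype(np.float32)),np.percentile(q[:,2],[5,50,95]))
# scene+top views: rack slot and placed rolls
c=camera("scene"); Q=cloud(c)
for n,x,y in(("g",.653,-.0985),("y",.67,.101),("r",.679,.2)):
  m=(abs(Q[...,0]-x)<.035)&(abs(Q[...,1]-y)<.035)&(Q[...,2]>.028)&(Q[...,2]<.06)
  print(n,np.round([(Q[m][:,i].min()+Q[m][:,i].max())/2 for i in range(3)],3), m.sum())
save(c,"s2")
E
```

```text
t 18.85 p [0.4657 0.1985 0.1589] yaw 71.9 zdir [ 0.    -0.001 -1.   ] w 0.6 F [ 0.5 -0.4  0.1] j7 -0.95
rows [ 0.023 -0.037  0.519] spin -0.003
[0.4602, 0.2122, 0.0824] 0.77
[0.3782, 0.2117, 0.0421] 0.76
1048 ((461.89404296875, 204.86715698242188), (43.00527572631836, 11.43686294555664), 72.35991668701172) [0.08131834 0.08246303 0.08347387]
g [ 0.653 -0.099  0.034] 262
y [0.672 0.099 0.034] 327
r [0.68  0.199 0.034] 371
```

View pics/w5.png

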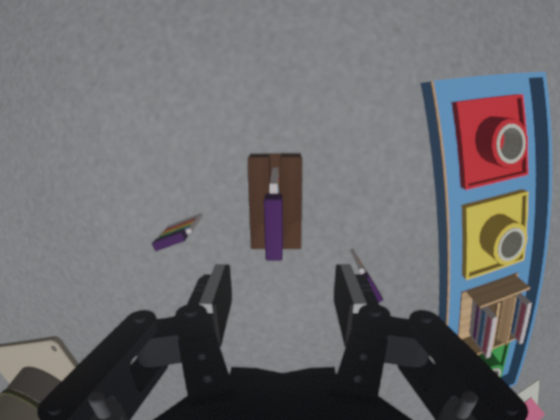

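The purple bar is at (274,227), measured at (462,205) mm, yaw 72.4°, top at 82 mm. It is 43×11 mm, which matches the large board. All three rolls are in their trays. Grip the bar and lift straight up.

>>> {"method": "carry_out", "body": {"deltas": [[0.034, -0.037, 0.2, -0.01, 0.2], [0.034, -0.037, 0.42, -0.01, 0.2], [0.034, -0.037, 0.52, -0.01, 0.2], [0.034, -0.037, 0.52, -0.01, 0.2], [0.034, -0.037, 0.52, -0.01, -0.9], [0.034, -0.037, 0.52, -0.01, -0.9], [0.034, -0.037, 0.52, -0.01, -0.9], [0.034, -0.037, 0.52, -0.01, -0.9], [0.034, -0.037, 0.52, -0.01, -0.9], [0.034, -0.037, 0.52, -0.01, -0.9], [0.034, -0.037, 0.52, -0.01, -0.9]], "force": 50}}

```text
clock: 20.38
position: [0.4619, 0.2063, 0.0822]
ee_rot: [0.808, 0.59, 0.001, 0.001]
ft_force: [-0.3, -1.6, 6.3]
grip_width: 0.127
grasp_force: 49.5
```

```bash
python3 go.py .462 .205 .081 72
```

```text
t 20.38 p [0.4619 0.2063 0.0822] yaw 72.3 zdir [ 0.002  0.    -1.   ] w 0.13 F [-0.3 -1.6  6.3] j7 -1.03
rows [-0.008  0.003  0.008] spin 0.009
```

>>> {"method": "carry_out", "body": {"deltas": [[0, 0, -0.1, 0, -0.9], [0, 0, -0.2, 0, -0.9], [0, 0, -0.4, 0, -0.9], [0, 0, -0.65, 0, -0.9], [0, 0, -0.65, 0, -0.9]]}}

```text
clock: 21.0
position: [0.4626, 0.2071, 0.1822]
ee_rot: [0.808, 0.59, 0.003, 0.001]
ft_force: [0.5, 0.3, -1.2]
grip_width: 0.125
grasp_force: 49.0
```

```bash
python3 go.py .6615 .001 .18 85.1;python3 - <<'E'
from h import *
def fish(c):
    v,u=np.mgrid[:420,:560]; r=np.hypot(u-c["cx"],v-c["cy"]); d=c["depth"]; s=np.tan(r/f(c))*d/np.maximum(r,1e-6)
    return (np.stack([(u-c["cx"])*s,(v-c["cy"])*s,d],-1)-np.array(c["t"]))@np.array(c["R"])
a=np.radians(-4.9); ex=np.array([np.cos(a),np.sin(a)]); ey=np.array([-np.sin(a),np.cos(a)]); O=np.array([.6617,.0012])
for n in("top","scene","top","scene"):
    c=camera(n); Q=cloud(c); X=(Q[...,:2]-O)@ex; Y=(Q[...,:2]-O)@ey
    k=(abs(X)<.048)&(abs(Y)<.046)&(Q[...,2]>.045)&(Q[...,2]<.075)   # fixed boards
    k2=(abs(X)<.05)&(abs(Y)<.046)&(Q[...,2]>.034)&(Q[...,2]<.043)
    for kk in(k,k2): print(n,kk.sum(),"x",np.sort(X[kk]*1000).round()[::max(1,kk.sum()//14)],"y",np.percentile(Y[kk]*1000,[1,99]).round(1))
E
```

```text
t 21.0 p [0.4626 0.2071 0.1822] yaw 72.3 zdir [ 0.006  0.001 -1.   ] w 0.12 F [ 0.5  0.3 -1.2] j7 -0.94
rows [-0.906  1.681  0.02 ] spin -0.427
top 190 x [-29. -27. -27. -26. -25. -23. -22. -12.  11.  20.  21.  22.  23.  24.
  25.] y [-30.4  29.5]
top 217 x [-35. -27. -26. -13. -11.  -8.   3.   6.   7.   9.  10.  12.  20.  21.
  28.] y [-38.7  36.6]
scene 253 x [-28. -25. -24. -23. -22. -22. -21.  21.  22.  24.  25.  26.  26.  27.
  28.] y [-31.7  28.8]
scene 420 x [-35. -22. -21. -16. -11. -10.  -9.  -8.  -5.   7.  11.  15.  26.  27.] y [-39.7  37. ]
top 186 x [-28. -27. -27. -26. -25. -23. -22.   1.  20.  21.  21.  22.  24.  24.
  26.] y [-32.7  31.6]
top 226 x [-37. -27. -26. -12.  -8.  -0.   6.   7.   8.   9.  11.  14.  20.  22.
  34.] y [-38.7  36.7]
scene 256 x [-27. -25. -24. -23. -22. -22. -21. -21.  22.  24.  24.  26.  26.  27.
  27.] y [-31.6  28.9]
scene 414 x [-35. -22. -21. -20. -12. -10.  -9.  -8.  -6.   7.  11.  13.  26.  27.
  32.] y [-39.7  36.8]
```

>>> {"method": "carry_out", "body": {"deltas": [[-0.45, 0.84, 0, -0.43, -0.9], [-0.45, 0.84, 0, -0.43, -0.9], [-0.45, 0.84, 0, -0.43, -0.9], [-0.45, 0.84, 0, -0.43, -0.9], [-0.45, 0.84, 0, -0.43, -0.9]]}}

```text
clock: 21.82
position: [0.5594, 0.1055, 0.1783]
ee_rot: [0.735, 0.678, -0.0, -0.001]
ft_force: [-0.7, 0.3, -0.8]
grip_width: 0.129
grasp_force: 49.0
```

```bash
python3 go.py .6617 .001 .18 85.1
```

```text
t 21.82 p [0.5594 0.1055 0.1783] yaw 85.3 zdir [-0.001  0.001 -1.   ] w 0.13 F [-0.7  0.3 -0.8] j7 -0.53
rows [-0.639  0.736 -0.012] spin 0.008
```

>>> {"method": "carry_out", "body": {"deltas": [[-0.64, 0.735, 0, 0, -0.9], [-0.64, 0.735, 0, 0, -0.9], [-0.64, 0.735, 0, 0, -0.9], [-0.64, 0.735, 0, 0, -0.9], [-0.64, 0.735, 0, 0, -0.9], [-0.64, 0.735, 0, 0, -0.9]]}}

```text
clock: 22.58
position: [0.6618, 0.0006, 0.179]
ee_rot: [0.735, 0.678, 0.0, 0.0]
ft_force: [0.4, -0.5, -0.9]
grip_width: 0.127
grasp_force: 49.2
```

```bash
python3 go.py .6617 .001 .135 85.1;python3 - <<'E'
from h import *
c=camera("wrist"); save(c,"w6")
E
```

```text
t 22.57 p [6.618e-01 6.000e-04 1.790e-01] yaw 85.3 zdir [ 0.  0. -1.] w 0.13 F [ 0.4 -0.5 -0.9] j7 -0.35
rows [ 0.003 -0.001  0.294] spin 0.008
```

View pics/w6.png

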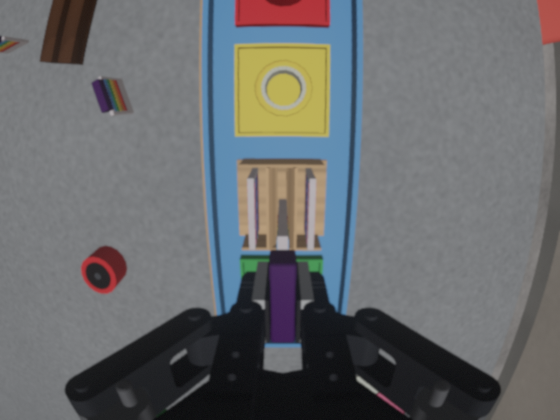

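The board is held over the rack, its plate edge at x≈283 aligned with the middle slot between the fixed boards (252 and 311). Lower it slowly, checking force on the way.

>>> {"method": "carry_out", "body": {"deltas": [[0, 0, 0.2, 0.008, -0.9], [0, 0, 0.3, 0.008, -0.9], [0, 0, 0.36, 0.008, -0.9], [0, 0, 0.4, 0.008, -0.9], [0, 0, 0.43, 0.008, -0.9], [0, 0, 0.43, 0.008, -0.9]]}}

```text
clock: 23.38
position: [0.6625, -0.0013, 0.1141]
ee_rot: [0.738, 0.675, -0.0, 0.0]
ft_force: [-0.3, -0.3, -1.6]
grip_width: 0.126
grasp_force: 49.2
```

```bash
python3 go.py .6617 .001 .086 85.1
```

```text
t 23.38 p [ 0.6625 -0.0013  0.1141] yaw 84.9 zdir [ 0. -0. -1.] w 0.13 F [-0.3 -0.3 -1.6] j7 -0.38
rows [ 0.015 -0.007  0.188] spin -0.005
```

>>> {"method": "carry_out", "body": {"deltas": [[0.01, 0, 0.05, 0, -0.9], [0.01, 0, 0.1, 0, -0.9], [0.01, 0, 0.14, 0, -0.9], [0.01, 0, 0.16, 0, -0.9], [0.01, 0, 0.16, 0, -0.9]]}}

```text
clock: 24.0
position: [0.6625, 0.0001, 0.0897]
ee_rot: [0.738, 0.675, -0.0, -0.0]
ft_force: [-0.7, 0.1, -1.2]
grip_width: 0.131
grasp_force: 49.9
```

```bash
python3 go.py .6617 .001 .086 85.1
```

```text
t 24.0 p [6.625e-01 1.000e-04 8.970e-02] yaw 84.9 zdir [-0. -0. -1.] w 0.13 F [-0.7  0.1 -1.2] j7 -0.39
rows [ 0.006 -0.006  0.025] spin -0.005
```

>>> {"method": "carry_out", "body": {"deltas": [[0, 0, 0.015, 0, -0.9], [0, 0, 0.03, 0, -0.9], [0, 0, 0.03, 0, -0.9]]}}

```text
clock: 24.38
position: [0.6627, 0.0002, 0.0863]
ee_rot: [0.738, 0.675, 0.0, 0.0]
ft_force: [-4.1, 0.9, 5.2]
grip_width: 0.127
grasp_force: 50.8
```

It's seated at the expected depth. Release and retreat.

>>> {"method": "carry_out", "body": {"deltas": [[0, 0, 0, 0, -0.4], [0, 0, 0, 0, -0.4], [0, 0, 0, 0, -0.4], [0, 0, -0.2, 0, -0.4], [0, 0, -0.6, 0, -0.4], [0, -0.6, -0.9, 0, -0.4], [0, -0.9, -0.9, 0, -0.4], [0, -0.9, -0.9, 0, -0.4]]}}

```text
clock: 25.38
position: [0.5259, 0.0125, 0.2216]
ee_rot: [0.737, 0.676, -0.0, 0.001]
ft_force: [-0.1, 0.3, 0.4]
grip_width: 0.297
grasp_force: 0.0
```

```bash
python3 - <<'E'
from h import *
a=np.radians(-4.9); ex=np.array([np.cos(a),np.sin(a)]); ey=np.array([-np.sin(a),np.cos(a)]); O=np.array([.6617,.0012])
c=camera("top"); s=camera("scene")
for n,c in(("top",c),("scene",s)):
    Q=cloud(c); X=(Q[...,:2]-O)@ex; Y=(Q[...,:2]-O)@ey
    k=(abs(X)<.04)&(abs(Y)<.05)&(Q[...,2]>.06)&(Q[...,2]<.11)
    print(n,"bar top",np.percentile(Q[k][:,2],[50,90,98]).round(4),"x",X[k].mean().round(4),"y",((Y[k].min()+Y[k].max())/2).round(4))
    for r,x,y in(("g",.653,-.0985),("y",.67,.101),("r",.679,.2)):
        m=(abs(Q[...,0]-x)<.035)&(abs(Q[...,1]-y)<.035)&(Q[...,2]>.028)&(Q[...,2]<.06)
        print(r,np.round([(Q[m][:,i].min()+Q[m][:,i].max())/2 for i in range(3)],3))
cv2.imwrite("pics/end.png",cv2.resize(s["img"][190:380,160:370,::-1],None,fx=3,fy=3))
E
```

```text
Traceback (most recent call last):
IndexError: index -1 is out of bounds for axis 0 with size 0
```

The arm hides the rack from the top camera, so I use the scene view only.

```bash
python3 - <<'E'
from h import *
a=np.radians(-4.9); ex=np.array([np.cos(a),np.sin(a)]); ey=np.array([-np.sin(a),np.cos(a)]); O=np.array([.6617,.0012])
s=camera("scene")
cv2.imwrite("pics/end.png",cv2.resize(s["img"][190:380,160:370,::-1],None,fx=3,fy=3))
Q=cloud(s); X=(Q[...,:2]-O)@ex; Y=(Q[...,:2]-O)@ey
k=(abs(X)<.03)&(abs(Y)<.05)&(Q[...,2]>.062)&(Q[...,2]<.11)
print(k.sum(),"bar top",np.percentile(Q[k][:,2],[50,90,98]).round(4),"x",X[k].mean().round(4),"y",((Y[k].min()+Y[k].max())/2).round(4))
for r,x,y in(("g",.653,-.0985),("y",.67,.101),("r",.679,.2)):
    m=(abs(Q[...,0]-x)<.035)&(abs(Q[...,1]-y)<.035)&(Q[...,2]>.028)&(Q[...,2]<.06)
    print(r,np.round([(Q[m][:,i].min()+Q[m][:,i].max())/2 for i in range(3)],3))
E
```

```text
217 bar top [0.083  0.0854 0.0864] x 0.0031 y -0.0001
g [ 0.654 -0.099  0.034]
y [0.671 0.1   0.034]
r [0.68  0.199 0.035]
```

View pics/end.png

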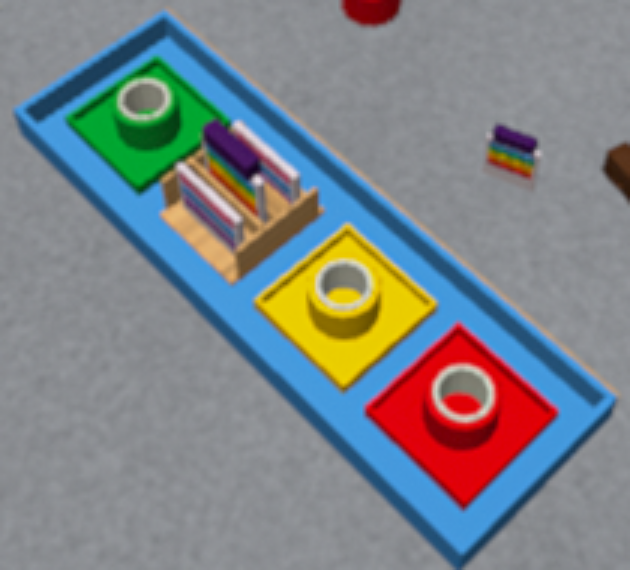

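The final view shows all three paper rolls flat in their own trays: green (145,110), yellow (343,295) and red (460,405). The board is upright in the middle slot at (232,165), bar top 86 mm as expected. Hand in.

```bash
python3 -c "
from h import *
print(ticket.hand_in())"
```

```text
the job is handed in; nothing more can be done
None
```

The job is handed in, no verdict shown: the three paper rolls measured within about 3 mm of their tray centres, the board stands fully down in the rack's middle slot, and both vinyl rolls were left untouched.

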